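# Stand the fallen media bottle back in its row

## Robot

A 6-joint arm with a two-finger parallel gripper is mounted at the origin on the work surface. World frame = base frame: x ahead of the robot, y to its left, z up, the work surface at z = 0. Lengths are in m, angles in rad, forces in N, time in s.
With the tool pointing down it reaches from about 0.225 to 0.725 m from the base axis. Payload 3.1 kg.
Tool frame: the origin (TCP) lies where the fingers leave the gripper's body, on its centre line; the fingertips stand 73 mm ahead of it and the grasp point (between the pads) lies 54 mm ahead of it; z points along the fingers, y is the line along which they close (so a half turn about z gives the same grasp; the last joint's range is limited). The gripper opens to 85 mm and grips with 20 to 120 N. Pads are 22 mm wide; open, the fingers measure 114 mm over their backs; the gripper's body (76 mm by 85 mm) begins 54 mm behind the grasp point. The pads swing forward as they close: fully open they stand 13 mm farther back than shut.
Start: joints at [1.119, 0.048, 0.099, 1.622, 0, 1.443], TCP at [0.167, 0.498, 0.304] pointing down, gripper open.
Joint ranges: [-2.91, 2.91], [-0.99, 1.94], [-1.21, 1.42], [-2.12, 2.29], [-1.49, 1.47], [-3.14, 3.14]. Speed limits (rad/s): [2.79, 2.79, 3.14, 3.14, 3.14, 3.14].

## Interface

Orientations are given as a rotation vector (axis times angle).
In Python, from rig import ctrl gives the robot as it stands. The module is installed in compiled form; this text tells all that it offers.
- The arm moves only by the tool move_arm, never from a script. Its argument "moves" is a list of rows, each a list of 3 entries, a list of its own where there are three numbers: the shift along the tool's x, y, z as a fraction of full scale, then the turn, a rotation vector about the tool's x, y, z as a fraction of full scale, then the closure, from 0 (fully open) to 1 (shut). In form: [[[dx, dy, dz], [rx, ry, rz], grip], ...]. A call has 1 to 20 rows; each row shifts and turns the commanded pose from where the row before left it, along the tool's axes as they then stand; what a row does not reach is not made up. Full scale, the value 1, is 0.06 m for a shift and 4 degrees for a turn. A row lasts 1/8 s, in which the tool goes at most 62.5 mm and 10.7 degrees, less where a joint would pass 70% of its speed; a pose out of reach is approached as far as the arm can. A call with a number of a shift or a turn outside -1 to 1 is refused whole. A call with a gripper value outside its range is refused whole. The fingers move at their own pace and stop on an object; "squeeze" is the grip in N (left out, the last holds). Time passes only in rows, so rows that do not move let the fingers close. It gives the time, the measured TCP pose, the force, the opening and the grip force at its end, in the units of the state.
- ctrl.observe(): the state, without advancing time (a new reading comes with each control period).
- ctrl.get_image(name): name is "scene" or "side" or "wrist"; returns a dict with "color" (480x640x3 uint8, red, green, blue), "fx", "fy", "cx", "cy" (pixels), "extrinsics" (4x4, takes a point from camera to world coordinates). Camera axes: x right, y down, z forward; pixel columns grow to the right and rows downward; lengths in m; the calibration is good to about 2 mm. The wrist camera is an equidistant fisheye: a pixel r from the principal point sees the ray r / f radians off the axis. A picture is of the moment at which its call begins. There is no depth.
- ctrl.job_done(): hands the job in; it is judged then, once.
The state is a dict: "t": time; "joint_pos": joint angles; "dq": joint speeds; "effort": joint torques, N m; "ee_pos": TCP position; "orientation": TCP orientation; "ft_force": force on the tool from outside, world axes, zero at the start; "torque": the same for the moment, N m; "width": finger opening in m; "grip_force": force on a finger pad.
Only numpy, scipy, OpenCV 4.12 (cv2) and the standard library are available. Lean on these libraries where they do the work, as an engineer would, in place of code of your own. Each camera call takes 0.05 s, during which the arm holds its last target. There are 200 camera calls.

## Task

The square media bottle with the teal cap has fallen over on the bench: lay it on the sloped rest with its cap uphill and its base against the foot, and let go of it there so that you can take a new grip. Then stand it upright, cap up, on the teal mark in the free place of the bottle row under the clear shelf, and let go. Leave the other bottles, the dishes and the tip box where they are.

Things in the scene. Friction and masses are not known exactly. Their poses are not given: they have to be found in the camera images.
- bottle_mid (a point): The fallen bottle: pink, teal label and cap, closed. Body 44 x 44 mm square, 72 mm long, then a shoulder and a round cap 30 mm across; 107 mm in all. Point: on the axis, half-way along, 53.5 mm from the base. Own x axis runs from base to cap; y and z are square to the flat sides. It starts lying on a flat side, the point 22 mm above the bench.
- bottle: The same bottle, same origin and axes as bottle_mid. Weighs 90 to 170 g; the square part runs to 72 mm from the base, the cap from 85 to 107 mm.
- rest_seat (a point): Where bottle_mid is when the bottle lies home on the sloped rest, 78 mm above the bench. Frame: z up, x level and pointing uphill, y across. The slope climbs 45 degrees towards +x and faces -x and up. The bottle lies on it cap uphill, its axis in the x-z plane, base against the foot.
- rest: Sloped aluminium rest, fixed; same axes as rest_seat. Origin: centre of the underside of its base plate, 120 x 80 x 10 mm. The bar under the bottle is 32 mm wide (narrower than the bottle, so fingers have room either side) and 95 mm long. The foot stop is 66 mm wide; its two cheeks, 54 mm apart inside, reach 15 mm up along the bottle and 22 mm out from the slope.
- place_floor (a point): Centre of the free place: a flat teal mark 50 mm square, on the floor of the lane (8 mm above the bench). Frame: z up, y along the row, x away from the open front. One of four places 80 mm apart, the others are taken; which is free varies.
- lane: Steel lane tray, fixed, 90 mm (x) by 360 mm (y), floor 8 mm and rims 13 mm above the bench; the places lie on its centre line. Origin: centre of the underside; z up, y along the row, -x the open front. A clear shelf, underside 165 mm up, 6 mm thick, spans x = -10 to +65 mm, y = +-193 mm. End posts: y = +-187 mm, x = 40 to 65 mm.
- neighbour1_mid (a point): Standing pink bottle, white label and cap, in the lane, 44 mm square, 107 mm tall, same shape as the fallen bottle, free to be knocked. Point: half-way up it; z is up.
- neighbour2_mid (a point): Standing amber bottle, white label, black cap, in the lane, 44 mm square, 107 mm tall, same shape as the fallen bottle, free to be knocked. Point: half-way up it; z is up.
- neighbour3_mid (a point): Standing pale bottle, blue label and cap, in the lane, 44 mm square, 107 mm tall, same shape as the fallen bottle, free to be knocked. Point: half-way up it; z is up.
- dish_stack_mid (a point): Bystander: stack of clear dishes, one piece, 90 mm across, 90 mm high, on the bench. Point: its centre.
- dish_mid (a point): Bystander: one flat closed dish, 60 mm across, 15 mm high, on the bench beside the fallen bottle. Point: its centre.
- tip_box_mid (a point): Bystander: grey box with blue lid, 100 x 65 x 45 mm (x, y, z), on the bench beside the rest. Point: its centre.
Things that resemble listed ones, but are neither listed nor needed, are in the scene too. What is shaped like the bottle but green is not meant.

How it is judged:
On the way:
1. the bottle lies home on the sloped rest, cap uphill (within 15 mm and 10 degrees), let go and still (distance between bottle_mid and rest_seat below 0.015 m and angle between bottle_mid's own x axis and vertical between 0.6 and 0.97 rad and contact force between the fingers and bottle below 0.05 N and linear speed of bottle below 0.02 m/s), for 0.2 s.
At the end, for the whole second after the job is handed in: The bottle stands cap up within 5 degrees of upright, on the lane floor with its axis within 15 mm of the centre of the teal mark, let go and still; the three other bottles stand within 15 mm of where they were; dish stack, dish and tip box within 25 mm of where they were (horizontal distance between bottle_mid and place_floor below 0.015 m and z of bottle_mid in the frame of place_floor between 0.049 and 0.06 m and angle between bottle_mid's own x axis and vertical below 0.09 rad and contact force between the fingers and bottle below 0.05 N and linear speed of bottle below 0.02 m/s and distance of each of neighbour1_mid, neighbour2_mid, neighbour3_mid from where it was at the start of the episode below 0.015 m and angle between each of neighbour1_mid, neighbour2_mid, neighbour3_mid's own z axis and vertical below 0.15 rad and distance of each of dish_stack_mid, dish_mid, tip_box_mid from where it was at the start of the episode below 0.025 m); the robot touches nothing.
It fails at once if another bottle in the row is knocked over (angle between any of neighbour1_mid, neighbour2_mid, neighbour3_mid's own z axis and vertical above 0.4 rad).
It fails at once if a standing bottle is shifted more than 30 mm, or a dish or the tip box more than 40 mm (distance of any of neighbour1_mid, neighbour2_mid, neighbour3_mid from where it was at the start of the episode above 0.03 m or distance of any of dish_stack_mid, dish_mid, tip_box_mid from where it was at the start of the episode above 0.04 m).
It also fails if it takes over 58 s, if anything falls off the work surface, if the arm or the gripper's body presses on something with over 40 N, if the wrist force passes 120 N, or if a joint passes its speed limit or range.

## Working session

There is one attempt and no reset: what is moved stays moved. The work goes in short steps, Python scripts to look and compute and a tool call to move; the robot and the scene stay as the last step left them, time stands still between calls to the robot, and variables do not carry over. Pictures are saved under pics/ and viewed, at most 10 in all, crops included, and the job is handed in when it is done.

Besides the shell and the picture viewer there is one more tool, called after "Emit:" by a JSON object that holds its "name" and its "arguments", one argument or row to a line. move_arm: Moves the arm, as the interface text tells. Its arguments: {"type":"object","properties":{"moves":{"type":"array","items":{"type":"array"}},"squeeze":{"type":"number"}},"required":["moves"]}

```bash
mkdir -p pics
python3 - <<'E'
from rig import ctrl
import cv2,pickle
d={}
for n in("scene","side","wrist"):
    d[n]=ctrl.get_image(n); cv2.imwrite(f"pics/{n}0.png",d[n]["color"][:,:,::-1])
    print(n,d[n]["fx"],d[n]["cx"],d[n]["cy"],d[n]["extrinsics"].round(3).tolist())
pickle.dump(d,open("cam0.pkl","wb"))
print(ctrl.observe())
E
```

```text
scene 472.97145584946753 318.0013722785826 247.13097199356443 [[-0.322, 0.752, -0.575, 1.063], [0.946, 0.267, -0.181, 0.245], [0.017, -0.603, -0.798, 0.852], [0.0, 0.0, 0.0, 1.0]]
side 492.30479517343946 318.6210554271663 237.41548733369575 [[0.969, -0.172, 0.176, 0.32], [-0.246, -0.719, 0.65, -0.657], [0.014, -0.673, -0.739, 0.864], [0.0, 0.0, 0.0, 1.0]]
wrist 371.64829954431775 324.1830312959593 245.03657584251297 [[0.317, 0.916, 0.244, 0.105], [0.948, -0.306, -0.084, 0.519], [-0.003, 0.258, -0.966, 0.372], [0.0, 0.0, 0.0, 1.0]]
{'t': 0.15, 'joint_pos': array([1.11921945e+00, 4.85732648e-02, 9.79290977e-02, 1.62199622e+00,
       4.01073531e-07, 1.44300800e+00]), 'dq': array([-0.00229726, -0.00246636,  0.00591814, -0.00068079,  0.00154204,
       -0.00022918]), 'effort': array([ 1.86959027e-03, -3.39258599e+01,  3.20424092e+01,  1.53884460e-02,
       -1.53905316e-04, -9.54877521e-06]), 'ee_pos': array([0.1668861 , 0.49739933, 0.30297541]), 'orientation': array([-5.06301866e-01, -3.09999085e+00,  2.77531407e-03]), 'ft_force': array([-0.60450267,  0.6098892 , -0.74803847]), 'torque': array([ 0.02306473, -0.04085177, -0.00793014]), 'grip_force': 0.0, 'width': 0.08555371231029407}
```

View pics/scene0.png

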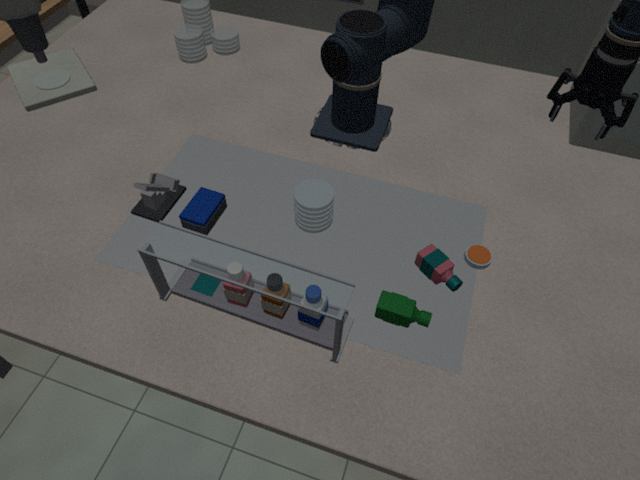

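View pics/side0.png

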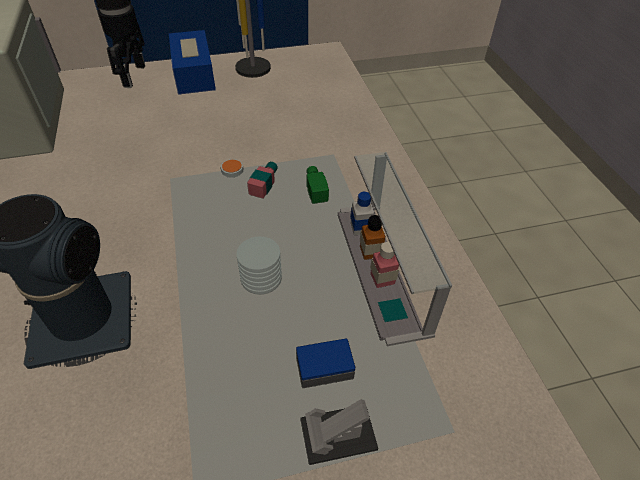

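The pink bottle with a teal cap lies at scene (438,267) / side (263,180). The green one at scene (403,309) has the same shape but isn't meant. The free teal mark is at scene (207,284) / side (393,310), and the rest is at scene (158,195) / side (338,430). I'll check these in one enlarged montage.

Run:
```python
import cv2,pickle,numpy as np
d=pickle.load(open("cam0.pkl","rb"))
def c(n,x,y):
    im=d[n]["color"][y:y+75,x:x+100,::-1]
    im=cv2.resize(im,None,fx=4,fy=4,interpolation=cv2.INTER_CUBIC)
    im=cv2.convertScaleAbs(im,alpha=1.3,beta=10)
    for k in range(0,100,10):
        cv2.putText(im,str(x+k),(k*4,8),0,.28,(0,255,255),1); cv2.line(im,(k*4,10),(k*4,16),(0,255,255),1)
    for k in range(10,75,10):
        cv2.putText(im,str(y+k),(0,k*4+3),0,.28,(0,255,255),1);cv2.line(im,(20,k*4),(26,k*4),(0,255,255),1)
    return im
a=np.vstack([np.hstack([c("scene",395,235),c("side",220,145)]),np.hstack([c("scene",120,155),c("side",290,390)])])
cv2.imwrite("pics/m1.png",a)
b=np.vstack([np.hstack([c("scene",175,250),c("side",345,275)]),np.hstack([c("scene",170,170),c("side",285,325)])])
cv2.imwrite("pics/m2.png",b)
```

```text
(no output)
```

View pics/m1.png

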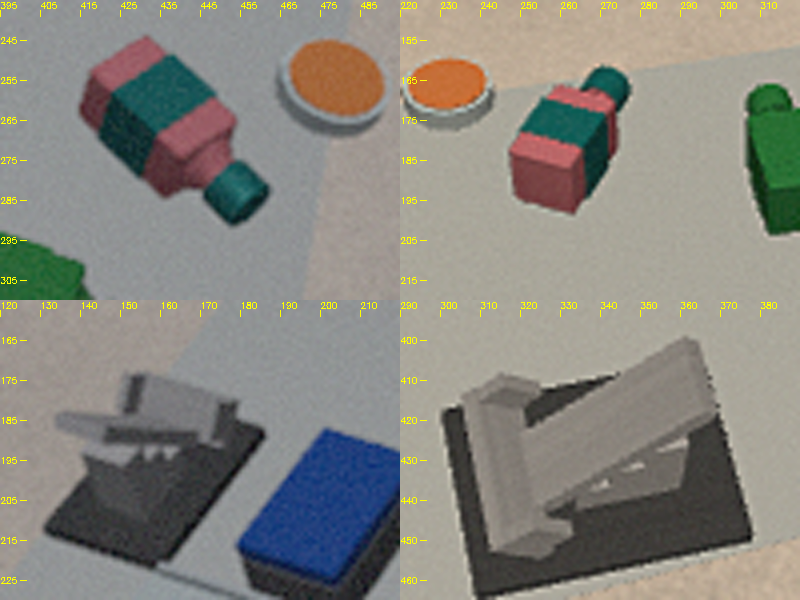

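View pics/m2.png

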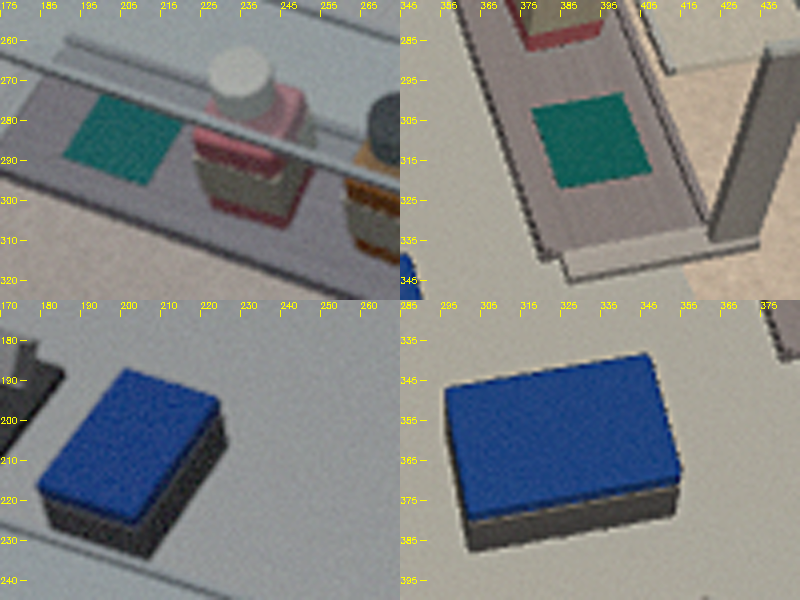

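The crops confirm the target: pink body with teal label and cap, cap towards scene (454,283). The rest climbs towards the right in the side view. Next I'll fit poses by least squares.

```bash
cat > h.py <<'E'
import numpy as np,pickle
from scipy.optimize import least_squares
d=pickle.load(open("cam0.pkl","rb"))
def proj(n,P):
    c=d[n]; E=c["extrinsics"]; q=(np.asarray(P)-E[:3,3])@E[:3,:3]
    return q[:,:2]/q[:,2:]*[c["fx"],c["fy"]]+[c["cx"],c["cy"]]
def fit(model,obs,x0):
    """model: local pts (z absolute); obs: list (cam,idx list,pixels)"""
    model=np.array(model,float)
    def W(p):
        c,s=np.cos(p[2]),np.sin(p[2]); q=model.copy()
        q[:,:2]=model[:,:2]@np.array([[c,s],[-s,c]])+p[:2]; return q
    def f(p): return np.concatenate([(proj(n,W(p)[i])-np.array(u)).ravel() for n,i,u in obs])
    r=least_squares(f,x0,loss="soft_l1"); return r.x,np.abs(f(r.x)).reshape(-1,2).max(1)
E
cat > fitall.py <<'E'
from h import *
np.set_printoptions(precision=4,suppress=True)
# bottle: local x base->cap, origin mid
b=-.0535;e=.0185;h=.022
m=[[b,h,.044],[b,-h,.044],[b,-h,0],[b,h,0],[e,h,.044],[e,-h,.044],[e,-h,0],[e,h,0]]
# order side base face: left=+y? try
for nm,obs in {"bottle":[("side",[0,1,2,3,4,5],[(248,182.5),(265.75,185.75),(263.75,198),(248.75,195),(259.25,167),(274.25,171.25)]),
  ("scene",[0,1,4,5,2,6],[(431.75,244.25),(418,253.75),(453.75,263.75),(436.25,275),(415.5,263),(436.75,283.75)])]}.items():
    print(nm,*fit(m,obs,[.4,.3,1.2]))
s=.025;z=.008
m=[[-s,s,z],[s,s,z],[s,-s,z],[-s,-s,z]]
print("mark",*fit(m,[("side",[0,1,2,3],[(378.25,301.75),(400.5,298.25),(407.75,317.5),(385.5,322)]),("scene",[0,1,2,3],[(220.75,280.5),(212,296.75),(191.25,289.25),(200.5,273.75)])],[.6,-.2,0]))
m=[[-.06,.04,.01],[-.06,-.04,.01],[.06,-.04,.01]]
print("rest",*fit(m,[("side",[0,1,2],[(300.5,402.5),(310,465),(378,449.5)]),("scene",[1,2],[(131.25,212.5),(159.5,221.75)])][:1]+[("scene",[1,2],[(131.25,212.5),(159.5,221.75)])],[.4,-.4,0]))
z=.045;m=[[-.05,.0325,z],[.05,.0325,z],[.05,-.0325,z],[-.05,-.0325,z]]
print("box",*fit(m,[("side",[0,1,2,3],[(296.25,347),(346.75,338.25),(355.25,367.5),(302.5,380)])],[.4,-.2,0]))
print("stack",*fit([[0,0,.09]],[("side",[0],[(259,254)]),("scene",[0],[(314,192)])],[.4,0,0]))
print("dish",*fit([[0,0,.015]],[("side",[0],[(231.75,165.5)]),("scene",[0],[(479,255)])],[.4,.3,0]))
E
python3 fitall.py
```

```text
bottle [0.4355 0.3199 0.9743] [1.0294 2.6898 0.8711 0.3101 2.4651 2.8076 1.5935 2.0115 1.3999 4.1798
 3.1515 2.6584]
mark [ 0.6249 -0.1374 -0.0167] [0.2115 0.6262 0.9854 0.2823 2.5801 0.9087 1.7071 2.6424]
rest [ 0.446  -0.3557 -0.0227] [15.021   0.8924  1.7239 34.8602 30.2644]
box [ 0.4534 -0.2305 -0.0241] [0.9922 0.7265 1.0537 0.6943]
stack [0.3733 0.0114 0.    ] [1.5936 1.5264]
dish [0.3605 0.3969 0.    ] [0.3002 0.2573]
```

```bash
cat > f2.py <<'E'
from h import *
np.set_printoptions(precision=4,suppress=True)
b=-.0535;e=.0185;h=.022
m=[[b,h,.044],[b,-h,.044],[b,-h,0],[b,h,0],[e,h,.044],[e,-h,.044],[e,-h,0],[e,h,0],[.0535,0,.022]]
A=("side",[0,1,2,3,4,5],[(248,182.5),(265.75,185.75),(263.75,198),(248.75,195),(259.25,167),(274.25,171.25)])
B=("scene",[0,1,4,5,2,6],[(431.75,244.25),(418,253.75),(453.75,263.75),(436.25,275),(415.5,263),(436.75,283.75)])
print("bottle",*fit(m,[A],[.4,.3,1.2]));print("bottle",*fit(m,[B],[.4,.3,1.2]))
s=.025;z=.008
m=[[-s,s,z],[s,s,z],[s,-s,z],[-s,-s,z]]
A=("side",[0,1,2,3],[(378.25,301.75),(400.5,298.25),(407.75,317.5),(385.5,322)]);B=("scene",[0,1,2,3],[(220.75,280.5),(212,296.75),(191.25,289.25),(200.5,273.75)])
print("mark",*fit(m,[A],[.6,-.2,0]));print("mark",*fit(m,[B],[.6,-.2,0]))
m=[[-.06,.04,.01],[-.06,-.04,.01],[.06,-.04,.01],[.06,.04,.01],[-.06,-.04,0],[.06,-.04,0],[.06,.04,0]]
A=("side",[4,0,5],[(310,465),(300.5,402.5),(378,449.5)])
B=("scene",[2,3,0],[(131.25,212.5),(159.5,221.75),(186.25,188)])
for o in ([A],[B],[A,B]): print("rest",*fit(m,o,[.4,-.4,0]))
z=.045;m=[[-.05,.0325,z],[.05,.0325,z],[.05,-.0325,z],[-.05,-.0325,z]]
B=("scene",[0,1,2,3],[(225,199.5),(205,225.5),(179.5,216),(201.5,187)])
B=("scene",[0,1,2,3],[(225-0,170+100/4),(203,170+222/4),(180,170+187/4),(201.5,170+70/4)])
print("box",*fit(m,[B],[.4,-.2,0]))
E
python3 f2.py
```

```text
bottle [0.4358 0.3179 0.9933] [0.4926 1.9896 1.3738 0.3933 1.9284 2.4591]
bottle [0.4343 0.3212 0.9479] [1.9503 2.1598 2.1263 4.5152 2.1954 2.3323]
mark [ 0.6243 -0.1379 -0.0357] [0.2725 0.2236 0.6447 0.4045]
mark [ 0.627  -0.1359  0.0199] [2.0607 0.9859 1.985  1.464 ]
rest [ 0.4465 -0.3533 -0.047 ] [ 1.2255 12.7272  0.3412]
rest [ 0.4485 -0.3507 -0.0409] [0.9813 0.485  0.5474]
rest [ 0.4471 -0.352  -0.0483] [ 2.0991 11.9403  0.8893  1.221   0.1313  0.9246]
box [ 0.4575 -0.2243 -0.0596] [0.7204 0.5732 1.8537 0.3708]
```

```bash
cat > pl.py <<'E'
import numpy as np
from scipy.spatial.transform import Rotation as Ro
from rig import ctrl
def Rt(yaw,pitch):
    """tool z = horizontal dir 'yaw' pitched down by pitch; tool x on the near/low side; yaw=bottle axis heading"""
    f=np.array([np.cos(yaw),np.sin(yaw),0]);u=np.array([0,0,1.])
    z=f*np.cos(pitch)-u*np.sin(pitch); x=-(f*np.sin(pitch)+u*np.cos(pitch)); y=np.cross(z,x)
    return Ro.from_matrix(np.c_[x,y,z])
def plan(p1,R1,N,p0=None,R0=None):
    s=ctrl.observe()
    if p0 is None: p0,R0=s["ee_pos"],Ro.from_rotvec(s["orientation"])
    w=(R0.inv()*R1).as_rotvec(); 
    S=sum(Ro.from_rotvec(w*k/N).as_matrix() for k in range(N))
    v=np.linalg.solve(S,R0.inv().apply(np.array(p1)-p0))
    print("N",N,"shift",(v/.06).round(3),"turn",(np.degrees(w)/N/4).round(3),"total deg",np.degrees(w).round(1))
E
python3 - <<'E'
from pl import *
plan([.431,.313,.22],Rt(.97,np.pi/2),20)
exec(open('f2.py').read().split('m=[[-.06,.04')[0].split('print')[0])
m=[[-.06,.04,.01],[-.06,-.04,.01],[.06,-.04,.01],[.06,.04,.01],[-.06,-.04,0],[.06,-.04,0],[.06,.04,0]]
A=("side",[4,0,5],[(310,465),(300.5,417.5),(378,449.5)])
B=("scene",[2,3,0],[(131.25,212.5),(159.5,221.75),(186.25,188)])
for o in ([A],[B],[A,B]): print("rest",*fit(m,o,[.4,-.4,0]))
# bar top edge (z~.092)
E=[("side",[0],[(362.5,399.25)]),("side",[0],[(369.5,417)])]
for e in E: print(fit([[0,0,.0918]],[e],[.45,-.35,0])[0])
E
```

```text
N 20 shift [-0.179 -0.226  0.069] turn [-0.001 -0.001 -0.927] total deg [ -0.1  -0.1 -74.1]Traceback (most recent call last):
  File "<stdin>", line 3, in <module>
  File "<string>", line 2, in <module>
    raise AttributeError(f"module {__name__!r} has no attribute {attr!r}")
AttributeError: module 'numpy' has no attribute 'set_'
```

Run:
```python
from h import *
m=[[-.06,.04,.01],[-.06,-.04,.01],[.06,-.04,.01],[.06,.04,.01],[-.06,-.04,0],[.06,-.04,0],[.06,.04,0]]
A=("side",[4,0,5],[(310,465),(300.5,417.5),(378,449.5)])
B=("scene",[2,3,0],[(131.25,212.5),(159.5,221.75),(186.25,188)])
for o in ([A],[B],[A,B]): print("rest",*fit(m,o,[.4,-.4,0]))
for e in [("side",[0],[(362.5,399.25)]),("side",[0],[(369.5,417)])]: print(fit([[0,0,.0918]],[e],[.45,-.35,0])[0])
```

```text
rest [ 0.44585893 -0.35474699 -0.02512472] [0.48462551 0.55315696 0.51796935]
rest [ 0.44848017 -0.35074833 -0.04087441] [0.98128495 0.48501913 0.54744677]
rest [ 0.44626046 -0.35395629 -0.02501313] [0.09788183 1.03224595 0.59168771 1.46592829 0.64526183 1.75689053]
[ 0.48571636 -0.34198858  0.        ]
[ 0.48760681 -0.37279128  0.        ]
```

Emit:
{"name": "move_arm", "arguments": {
  "moves": [
    [[-0.18,-0.23,0.07],[0,0,-0.93],0],
    [[-0.18,-0.23,0.07],[0,0,-0.93],0],
    [[-0.18,-0.23,0.07],[0,0,-0.93],0],
    [[-0.18,-0.23,0.07],[0,0,-0.93],0],
    [[-0.18,-0.23,0.07],[0,0,-0.93],0],
    [[-0.18,-0.23,0.07],[0,0,-0.93],0],
    [[-0.18,-0.23,0.07],[0,0,-0.93],0],
    [[-0.18,-0.23,0.07],[0,0,-0.93],0],
    [[-0.18,-0.23,0.07],[0,0,-0.93],0],
    [[-0.18,-0.23,0.07],[0,0,-0.93],0],
    [[-0.18,-0.23,0.07],[0,0,-0.93],0],
    [[-0.18,-0.23,0.07],[0,0,-0.93],0],
    [[-0.18,-0.23,0.07],[0,0,-0.93],0],
    [[-0.18,-0.23,0.07],[0,0,-0.93],0],
    [[-0.18,-0.23,0.07],[0,0,-0.93],0],
    [[-0.18,-0.23,0.07],[0,0,-0.93],0],
    [[-0.18,-0.23,0.07],[0,0,-0.93],0],
    [[-0.18,-0.23,0.07],[0,0,-0.93],0],
    [[-0.18,-0.23,0.07],[0,0,-0.93],0],
    [[-0.18,-0.23,0.07],[0,0,-0.93],0]
  ]
}}

```text
t: 2.65
ee_pos: [0.4342, 0.3095, 0.2192]
orientation: [1.473, -2.773, -0.0]
ft_force: [-0.1, 0.4, 0.6]
width: 0.0854
grip_force: 0.0
```

Run:
```python
from rig import ctrl
import cv2,pickle
w=ctrl.get_image("wrist");pickle.dump(w,open("w1.pkl","wb"));cv2.imwrite("pics/w1.png",cv2.convertScaleAbs(w["color"][:,:,::-1],alpha=1.3))
s=ctrl.observe();print(s["t"],s["ee_pos"],s["joint_pos"],s["ft_force"])
```

```text
2.7 [0.43602244 0.30927718 0.2184148 ] [ 4.91936286e-01  7.02824217e-02 -4.72151141e-02  1.45313736e+00
 -1.00912637e-03 -4.84939020e-01] [ 1.89932678  0.44335364 -0.05678871]
```

View pics/w1.png

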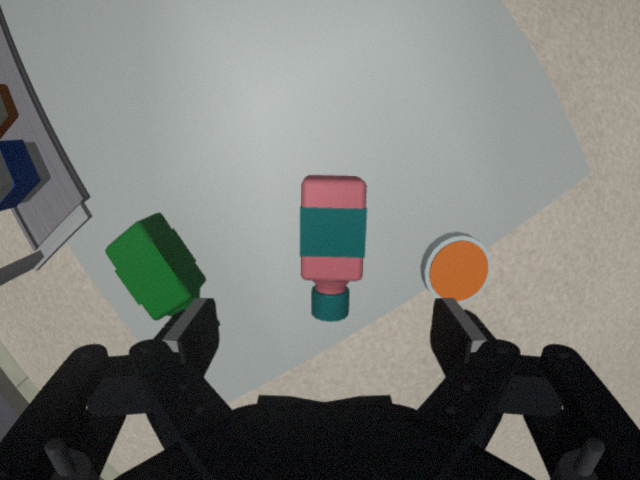

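The wrist view shows the pink bottle straight ahead of the fingers. Its top face spans (302,180), (366,180), (363,280) and (302,280), and the cap end is near (330,319). The dish at (458,268) and the green bottle at (155,265) stand clear on either side.

```bash
cat >> pl.py <<'E'
def fish(w,uv,z):
    E=w["extrinsics"];d=np.array([(uv[0]-w["cx"])/w["fx"],(uv[1]-w["cy"])/w["fy"]]);r=np.hypot(*d)
    v=E[:3,:3]@np.r_[d/r*np.sin(r),np.cos(r)]; o=E[:3,3]; return o+v*(z-o[2])/v[2]
E
python3 - <<'E'
from pl import *
import pickle
w=pickle.load(open("w1.pkl","rb"))
P=[fish(w,u,.044)[:2] for u in[(302,179),(366,179),(363,280),(302,280)]]
b=(P[0]+P[1])/2;s=(P[2]+P[3])/2
print(np.array(P).round(4),np.linalg.norm(s-b),np.linalg.norm(P[0]-P[1]),np.linalg.norm(P[2]-P[3]))
a=(s-b)/np.linalg.norm(s-b);yaw=np.arctan2(a[1],a[0]);print("yaw",yaw,"mid",(b+s)/2+a*.0175, "grasp(44 from base)",(b+s)/2+a*.008)
print("dish",fish(w,(458,268),.015),"green near corner",fish(w,(205,278),.044))
g=(b+s)/2+a*.008
plan([*g,.15],Rt(yaw,np.pi/2),5)
plan([*g,.079],Rt(yaw,np.pi/2),3,[*g,.15],Rt(yaw,np.pi/2))
E
```

```text
[[0.4214 0.2651]
 [0.3864 0.2886]
 [0.426  0.3469]
 [0.4615 0.3229]] 0.07039880624538987 0.04216163834857568 0.042847187537818826
yaw 0.9688957584150829 mid [0.43374957 0.32028012] grasp(44 from base) [0.42837057 0.31244964]
dish [0.35948311 0.39358332 0.015     ] green near corner [0.51989629 0.2827472  0.044     ]
N 5 shift [0.006 0.027 0.228] turn [-0.003 -0.001  0.023] total deg [-0.1 -0.   0.5]
N 3 shift [ 0.    -0.     0.394] turn [0. 0. 0.] total deg [0. 0. 0.]
```

Emit:
{"name": "move_arm", "arguments": {
  "moves": [
    [[0.01,0.03,0.23],[0,0,0.02],0],
    [[0.01,0.03,0.23],[0,0,0.02],0],
    [[0,0.03,0.23],[0,0,0.02],0],
    [[0,0.03,0.23],[0,0,0.02],0],
    [[0,0.02,0.23],[0,0,0.02],0],
    [[0,0,0],[0,0,0],0],
    [[0,0,0],[0,0,0],0]
  ]
}}

```text
t: 3.58
ee_pos: [0.4265, 0.3136, 0.1512]
orientation: [-1.461, 2.78, -0.0]
ft_force: [0.0, -0.7, 0.2]
width: 0.0853
grip_force: 0.0
```

Emit:
{"name": "move_arm", "arguments": {
  "moves": [
    [[0,-0.04,0.3],[0,0,0],0],
    [[0,0,0.3],[0,0,0],0],
    [[0,0,0.3],[0,0,0],0],
    [[0,0,0.3],[0,0,0],0],
    [[0,0,0],[0,0,0],0.3],
    [[0,0,0],[0,0,0],0.5],
    [[0,0,0],[0,0,0],0.7],
    [[0,0,0],[0,0,0],0.8],
    [[0,0,0],[0,0,0],0.8],
    [[0,0,0],[0,0,0],0.8],
    [[0,0,0],[0,0,0],0.8]
  ],
  "squeeze": 40
}}

```text
t: 4.95
ee_pos: [0.4288, 0.3124, 0.0798]
orientation: [-1.461, 2.779, 0.0]
ft_force: [0.5, 1.6, 4.5]
width: 0.0436
grip_force: 42.1
```

```bash
cat >> pl.py <<'E'
def path(p0,R0,v,w,N):
    p=np.array(p0,float);R=R0;out=[]
    for i in range(N):
        p=p+R.apply(np.array(v)*.06);R=R*Ro.from_rotvec(np.radians(4*np.array(w)));out.append(p)
    return np.array(out)
M=np.array([-.0093,0,.058])
E
python3 - <<'E'
from pl import *
s=ctrl.observe();p=s["ee_pos"]+[0,0,.165];R=Ro.from_rotvec(s["orientation"])
psi=-.03;R1=Rt(psi,np.pi/4);seat=np.array([.443,-.3555,.078]);n=np.array([-.707,.02,.707])
t=seat+n*.09-R1.apply(M);print(t,R1.as_rotvec())
plan(t,R1,24,p,R)
w=np.degrees((R.inv()*R1).as_rotvec())/24/4
S=sum(Ro.from_rotvec(np.radians(w*4)*k).as_matrix() for k in range(24));v=np.linalg.solve(S,R.inv().apply(t-p))/.06
print(path(p,R,v,w,24)[::3].round(3))
E
```

```text
[ 0.33180313 -0.35227257  0.1760661 ] [ 0.03534231  2.35597714 -0.01463926]
N 24 shift [ 0.302 -0.383 -0.038] turn [ 0.233 -0.427  0.563] total deg [ 22.4 -41.   54.1]
[[ 0.437  0.284  0.247]
 [ 0.456  0.199  0.253]
 [ 0.464  0.111  0.255]
 [ 0.462  0.023  0.254]
 [ 0.45  -0.064  0.249]
 [ 0.428 -0.148  0.238]
 [ 0.398 -0.229  0.22 ]
 [ 0.36  -0.305  0.196]]
```

Emit:
{"name": "move_arm", "arguments": {
  "moves": [
    [[0,0,-0.3],[0,0,0],0.8],
    [[0,0,-0.5],[0,0,0],0.8],
    [[0,0,-0.5],[0,0,0],0.8],
    [[0,0,-0.5],[0,0,0],0.8],
    [[0,0,-0.5],[0,0,0],0.8],
    [[0,0,-0.45],[0,0,0],0.8],
    [[0,0,0],[0,0,0],0.8]
  ]
}}

```text
t: 5.82
ee_pos: [0.4293, 0.3127, 0.247]
orientation: [-1.459, 2.776, 0.0]
ft_force: [0.1, -0.7, -1.7]
width: 0.0442
grip_force: 41.7
```

Emit:
{"name": "move_arm", "arguments": {
  "moves": [
    [[0.3,-0.38,-0.04],[0.23,-0.43,0.56],0.8],
    [[0.3,-0.38,-0.04],[0.23,-0.43,0.56],0.8],
    [[0.3,-0.38,-0.04],[0.23,-0.43,0.56],0.8],
    [[0.3,-0.38,-0.04],[0.23,-0.43,0.56],0.8],
    [[0.3,-0.38,-0.04],[0.23,-0.43,0.56],0.8],
    [[0.3,-0.38,-0.04],[0.23,-0.43,0.56],0.8],
    [[0.3,-0.38,-0.04],[0.23,-0.43,0.56],0.8],
    [[0.3,-0.38,-0.04],[0.23,-0.43,0.56],0.8],
    [[0.3,-0.38,-0.04],[0.23,-0.43,0.56],0.8],
    [[0.3,-0.38,-0.04],[0.23,-0.43,0.56],0.8],
    [[0.3,-0.38,-0.04],[0.23,-0.43,0.56],0.8],
    [[0.3,-0.38,-0.04],[0.23,-0.43,0.56],0.8],
    [[0.3,-0.38,-0.04],[0.23,-0.43,0.56],0.8],
    [[0.3,-0.38,-0.04],[0.23,-0.43,0.56],0.8],
    [[0.3,-0.38,-0.04],[0.23,-0.43,0.56],0.8],
    [[0.3,-0.38,-0.04],[0.23,-0.43,0.56],0.8],
    [[0.3,-0.38,-0.04],[0.23,-0.43,0.56],0.8],
    [[0.3,-0.38,-0.04],[0.23,-0.43,0.56],0.8],
    [[0.3,-0.38,-0.04],[0.23,-0.43,0.56],0.8],
    [[0.3,-0.38,-0.04],[0.23,-0.43,0.56],0.8]
  ]
}}

```text
t: 8.32
ee_pos: [0.3857, -0.2517, 0.2113]
orientation: [-0.189, 2.473, -0.003]
ft_force: [0.2, -0.2, -1.7]
width: 0.0437
grip_force: 41.7
```

Emit:
{"name": "move_arm", "arguments": {
  "moves": [
    [[0.3,-0.38,-0.04],[0.23,-0.43,0.56],0.8],
    [[0.3,-0.38,-0.04],[0.23,-0.43,0.56],0.8],
    [[0.3,-0.38,-0.04],[0.23,-0.43,0.56],0.8],
    [[0.3,-0.38,-0.04],[0.23,-0.43,0.56],0.8],
    [[0,0,0],[0,0,0],0.8],
    [[0,0,0],[0,0,0],0.8],
    [[0,0,0],[0,0,0],0.8]
  ]
}}

```text
t: 9.2
ee_pos: [0.3338, -0.3477, 0.1773]
orientation: [0.026, 2.356, -0.007]
ft_force: [0.8, 0.1, -1.4]
width: 0.0436
grip_force: 41.8
```

Run:
```python
from pl import *
import cv2,pickle
w=ctrl.get_image("wrist");a=ctrl.get_image("side")
pickle.dump((w,a),open("w2.pkl","wb"))
W=cv2.resize(w["color"][120:420,120:520,::-1],(800,600))[:, :];
A=cv2.resize(a["color"][340:480,250:436,::-1],(800,600))
cv2.imwrite("pics/w2.png",cv2.convertScaleAbs(np.vstack([cv2.resize(W,(400,300)),cv2.resize(A,(400,300))]),alpha=1.3))
cv2.imwrite("pics/w2b.png",cv2.convertScaleAbs(np.hstack([cv2.resize(w["color"][:,:,::-1],(400,300)),cv2.resize(A,(400,300))]),alpha=1.3))
s=ctrl.observe();print(s["t"],s["ee_pos"],s["orientation"],s["joint_pos"].round(2))
```

```text
9.3 [ 0.33386808 -0.34796493  0.17756484] [ 0.02574002  2.35589864 -0.00744894] [-1.31 -0.38 -0.68  1.    0.75 -1.18]
```

View pics/w2b.png

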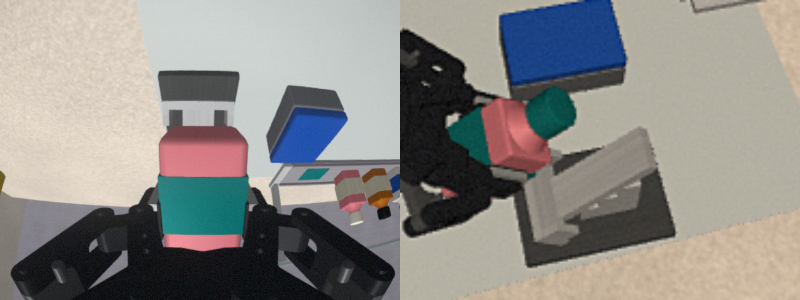

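The left panel shows the rest's plate and foot ahead of the bottle base, and the bottle is roughly lined up. I'll enlarge that part.

Run:
```python
import cv2,pickle
w,a=pickle.load(open("w2.pkl","rb"))
im=cv2.convertScaleAbs(cv2.resize(w["color"][100:220,240:400,::-1],(800,600),interpolation=cv2.INTER_CUBIC),alpha=1.5,beta=15)
for k in range(0,160,20): cv2.putText(im,str(240+k),(k*5,10),0,.4,(0,255,255),1)
for k in range(20,120,20): cv2.putText(im,str(100+k),(0,k*5+4),0,.4,(0,255,255),1)
cv2.imwrite("pics/w2c.png",im)
```

```text
(no output)
```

View pics/w2c.png

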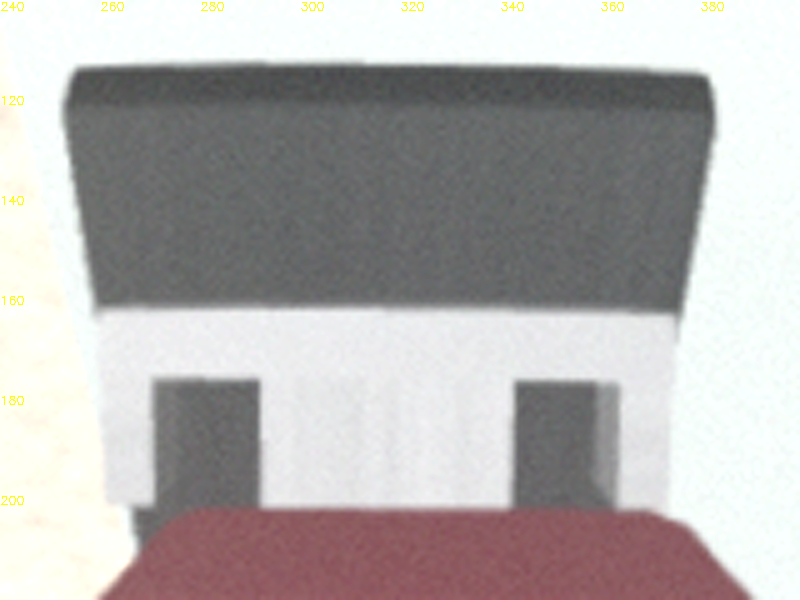

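The foot's inner edge runs from (270.5,176) to (364,176). The cheek ends lie at row 201, with outer edges at columns 261 and 374. I'll fit the seat from these.

```bash
cat >> pl.py <<'E'
def fproj(w,P):
    E=w["extrinsics"];q=(np.asarray(P)-E[:3,3])@E[:3,:3];r=np.arctan2(np.hypot(q[:,0],q[:,1]),q[:,2]);n=q[:,:2]/np.hypot(q[:,0],q[:,1])[:,None]
    return n*r[:,None]*w["fx"]+[w["cx"],w["cy"]]
E
python3 - <<'E'
from pl import *
import pickle
from scipy.optimize import least_squares
np.set_printoptions(precision=4,suppress=True)
w,_=pickle.load(open("w2.pkl","rb"))
c=np.sqrt(.5)
L=[(-.0535,-.027),(-.0535,.027),(-.0385,-.033),(-.0385,.033),(-.0385,-.027),(-.0385,.027)]
U=np.array([(270.5,176),(364,176.3),(261.5,201),(373.6,201),(270.7,201.3),(364,201)])
def pts(p,z=.078):
    u=np.array([np.cos(p[2]),np.sin(p[2]),0]);l=np.array([-u[1],u[0],0])
    return np.array([[*p[:2],z]+a*c*(u+[0,0,1])+b*l for a,b in L])
f=lambda p:(fproj(w,pts(p))-U).ravel()
r=least_squares(f,[.443,-.3555,-.03]);print(r.x,f(r.x).reshape(-1,2))
f4=lambda p:(fproj(w,pts(p,p[3]))-U).ravel()
r4=least_squares(f4,[*r.x,.078]);print(r4.x,abs(f4(r4.x)).max())
# plate -x edge top corners z=.01
A=fish(w,(254,120.5),.01);B=fish(w,(382,121.5),.01);print("plate edge",A,B,"origin",((A+B)/2)[:2]+.06*np.array([np.cos(-.03),np.sin(-.03)]),"yaw",np.arctan2(-(B-A)[0],(B-A)[1]))
# bottle base top edge check in image
s=ctrl.observe();R=Ro.from_rotvec(s["orientation"])
print("mid est",s["ee_pos"]+R.apply(M),"axis",-R.as_matrix()[:,0])
E
```

```text
[ 0.4382 -0.3524 -0.0251] [[-0.0738 -0.3008]
 [ 0.2839 -0.6723]
 [-0.6722  0.4663]
 [ 0.3999  0.432 ]
 [ 0.2632  0.0524]
 [-0.2057  0.3237]]
[ 0.4391 -0.3524 -0.0252  0.0773] 0.6280866785972989
plate edge [ 0.3829 -0.389   0.01  ] [ 0.3858 -0.3126  0.01  ] origin [ 0.4443 -0.3526] yaw -0.03740083099807327
mid est [ 0.3815 -0.3489  0.1431] axis [ 0.7068 -0.0164  0.7072]
```

Run:
```python
from pl import *
R1=Rt(-.025,np.pi/4);ax=-R1.as_matrix()[:,0];z=R1.as_matrix()[:,2]
t=np.array([.4385,-.3524,.078])+.004*ax-R1.apply(M)
plan(t-z*.06,R1,4);plan(t+z*0,R1,5,t-z*.06,R1);print("final TCP",t)
```

```text
N 4 shift [ 0.007 -0.008  0.11 ] turn [0.016 0.001 0.005] total deg [0.3 0.  0.1]
N 5 shift [0.  0.  0.2] turn [0. 0. 0.] total deg [0. 0. 0.]
final TCP [ 0.39375413 -0.35128112  0.11526453]
```

Emit:
{"name": "move_arm", "arguments": {
  "moves": [
    [[0.01,-0.01,0.11],[0.02,0,0.01],0.8],
    [[0.01,-0.01,0.11],[0.02,0,0.01],0.8],
    [[0.01,-0.01,0.11],[0.02,0,0],0.8],
    [[0,0,0.11],[0.01,0,0],0.8],
    [[0,0,0.2],[0,0,0],0.8],
    [[0,0,0.2],[0,0,0],0.8],
    [[0,0,0.2],[0,0,0],0.8],
    [[0,0,0],[0,0,0],0.8],
    [[0,0,0],[0,0,0],0.8]
  ]
}}

```text
t: 10.42
ee_pos: [0.3761, -0.3513, 0.1318]
orientation: [0.032, 2.356, -0.012]
ft_force: [0.2, -0.5, -1.7]
width: 0.0436
grip_force: 41.7
```

Run:
```python
from pl import *
R1=Rt(-.025,np.pi/4);ax=-R1.as_matrix()[:,0]
t=np.array([.4385,-.3524,.078])+.004*ax-R1.apply(M)
plan(t,R1,4);s=ctrl.observe();print(s["ee_pos"],s["ft_force"])
```

```text
N 4 shift [-0.003  0.002  0.1  ] turn [-0.002 -0.    -0.006] total deg [-0.  -0.  -0.1]
[ 0.37613867 -0.35125393  0.13175436] [ 0.20077152 -0.52430102 -1.71553709]
```

Emit:
{"name": "move_arm", "arguments": {
  "moves": [
    [[0,0,0.1],[0,0,0],0.8],
    [[0,0,0.1],[0,0,0],0.8],
    [[0,0,0.1],[0,0,0],0.8],
    [[0,0,0.07],[0,0,0],0.8],
    [[0,0,0],[0,0,0],0.8],
    [[0,0,0],[0,0,0],0.8]
  ]
}}

```text
t: 11.18
ee_pos: [0.3919, -0.3517, 0.116]
orientation: [0.032, 2.356, -0.012]
ft_force: [0.1, -0.0, -1.3]
width: 0.0438
grip_force: 41.7
```

Emit:
{"name": "move_arm", "arguments": {
  "moves": [
    [[0,0,0.03],[0,0,0],0.8],
    [[0.03,0,0],[0,0,0],0.8],
    [[0.03,0,0],[0,0,0],0.8],
    [[0,0,0],[0,0,0],0.8]
  ]
}}

```text
t: 11.68
ee_pos: [0.3907, -0.3521, 0.1127]
orientation: [0.032, 2.355, -0.013]
ft_force: [-0.5, -0.8, 0.9]
width: 0.0436
grip_force: 41.9
```

Emit:
{"name": "move_arm", "arguments": {
  "moves": [
    [[0,0,0],[0,0,0],0.5],
    [[0,0,0],[0,0,0],0.4],
    [[0,0,0],[0,0,0],0.2],
    [[0,0,0],[0,0,0],0],
    [[0,0,0],[0,0,0],0],
    [[0,0,0],[0,0,0],0],
    [[0,0,0],[0,0,0],0]
  ]
}}

```text
t: 12.55
ee_pos: [0.3906, -0.3517, 0.1122]
orientation: [0.032, 2.356, -0.012]
ft_force: [-0.2, 0.9, 0.5]
width: 0.0855
grip_force: 0.0
```

Run:
```python
from pl import *
import cv2,pickle
s=ctrl.observe();print(s["ee_pos"],s["ft_force"],s["width"])
w=ctrl.get_image("wrist");a=ctrl.get_image("side");pickle.dump((w,a),open("w3.pkl","wb"))
A=cv2.resize(a["color"][340:480,250:436,::-1],(400,300),interpolation=cv2.INTER_CUBIC)
B=cv2.resize(w["color"][90:390,120:520,::-1],(400,300))
cv2.imwrite("pics/w3.png",cv2.convertScaleAbs(np.hstack([B,A]),alpha=1.4,beta=10))
```

```text
[ 0.390552   -0.35165644  0.11216927] [-0.22058147  0.90827092  0.51935207] 0.08545720372518323
```

View pics/w3.png

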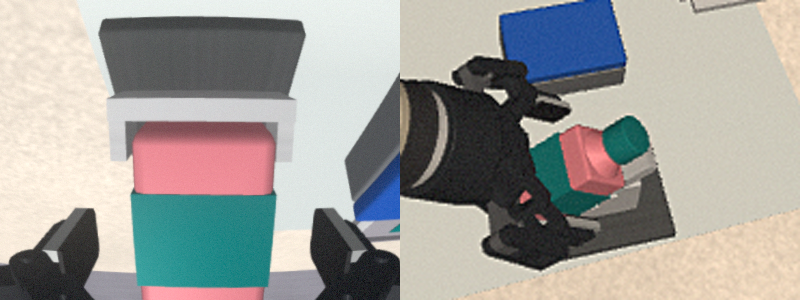

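The bottle lies between the cheeks with its base at the foot, released. Next I retreat, re-angle to a 75° pitch and re-grip.

Run:
```python
from pl import *
s=ctrl.observe();R0=Ro.from_rotvec(s["orientation"]);p0=s["ee_pos"]-R0.as_matrix()[:,2]*.09
R1=Rt(-.025,np.radians(75));ax=-Rt(-.025,np.pi/4).as_matrix()[:,0];z=R1.as_matrix()[:,2]
t=np.array([.4385,-.3524,.078])+.0025*ax-R1.apply([0,0,.056]);print(t)
plan(t-z*.08,R1,10,p0,R0)
```

```text
[ 0.42577788 -0.35208188  0.13385961]
N 10 shift [-0.143  0.001  0.018] turn [-0.     0.75  -0.003] total deg [-0.  30.  -0.1]
```

Emit:
{"name": "move_arm", "arguments": {
  "moves": [
    [[0,0,-0.3],[0,0,0],0],
    [[0,0,-0.3],[0,0,0],0],
    [[0,0,-0.3],[0,0,0],0],
    [[0,0,-0.3],[0,0,0],0],
    [[0,0,-0.3],[0,0,0],0],
    [[0,0,0],[0,0,0],0]
  ]
}}

```text
t: 13.4
ee_pos: [0.3267, -0.3511, 0.1772]
orientation: [0.032, 2.355, -0.016]
ft_force: [0.4, -0.3, 0.7]
width: 0.0851
grip_force: 0.0
```

Emit:
{"name": "move_arm", "arguments": {
  "moves": [
    [[-0.14,0,0.02],[0,0.75,0],0],
    [[-0.14,0,0.02],[0,0.75,0],0],
    [[-0.14,0,0.02],[0,0.75,0],0],
    [[-0.14,0,0.02],[0,0.75,0],0],
    [[-0.14,0,0.02],[0,0.75,0],0],
    [[-0.14,0,0.02],[0,0.75,0],0],
    [[-0.14,0,0.02],[0,0.75,0],0],
    [[-0.14,0,0.02],[0,0.75,0],0],
    [[-0.14,0,0.02],[0,0.75,0],0],
    [[-0.14,0,0.02],[0,0.75,0],0],
    [[0,0,0],[0,0,0],0],
    [[0,0,0],[0,0,0],0]
  ]
}}

```text
t: 14.9
ee_pos: [0.4038, -0.3517, 0.2082]
orientation: [0.039, 2.88, -0.002]
ft_force: [-0.1, -0.3, -0.6]
width: 0.0853
grip_force: 0.0
```

Run:
```python
from pl import *
R1=Rt(-.025,np.radians(75));t=np.array([ 0.42578,-0.3521,0.13386])
plan(t,R1,5);print(ctrl.observe()["joint_pos"])
```

```text
N 5 shift [-0.007  0.     0.258] turn [ 0.004 -0.001 -0.006] total deg [ 0.1 -0.  -0.1]
[-0.93614539 -0.09093657 -0.2468687   1.25337231  0.20658887 -0.89260339]
```

Emit:
{"name": "move_arm", "arguments": {
  "moves": [
    [[-0.01,0,0.26],[0,0,0],0],
    [[-0.01,0,0.26],[0,0,0],0],
    [[-0.01,0,0.26],[0,0,0],0],
    [[0,0,0.26],[0,0,0],0],
    [[0,0,0.25],[0,0,0],0],
    [[0,0,0],[0,0,0],0.2],
    [[0,0,0],[0,0,0],0.4],
    [[0,0,0],[0,0,0],0.6],
    [[0,0,0],[0,0,0],0.8],
    [[0,0,0],[0,0,0],0.8],
    [[0,0,0],[0,0,0],0.8],
    [[0,0,0],[0,0,0],0.8]
  ],
  "squeeze": 45
}}

```text
t: 16.4
ee_pos: [0.426, -0.3531, 0.1357]
orientation: [0.039, 2.878, -0.006]
ft_force: [-1.7, 0.5, 3.8]
width: 0.0436
grip_force: 46.1
```

Run:
```python
from pl import *
np.set_printoptions(precision=4,suppress=True)
s=ctrl.observe();R0=Ro.from_rotvec(s["orientation"]);p0=s["ee_pos"]
seat=np.array([.4385,-.3524,.078]);ax=-Rt(-.025,np.pi/4).as_matrix()[:,0]
m=R0.inv().apply(seat-p0);a=R0.inv().apply(ax);print("mid in tool",m,"axis in tool",a,p0,s["width"])
np.save("m2.npy",np.r_[m,a])
# lift: 12mm normal-ish/up then up: world shift of (−.02,0,.12) in tool axes
d=np.array([-.05,0,.12]);print("lift shift tool",R0.inv().apply(d)/.06)
```

```text
mid in tool [0.003  0.0011 0.059 ] axis in tool [-0.8666  0.0009 -0.499 ] [ 0.426  -0.3531  0.1357] 0.04358454088692902
lift shift tool [ 0.2846 -0.0237 -2.1478]
```

Run:
```python
from pl import *
import pickle,cv2
np.set_printoptions(precision=4,suppress=True)
w,a=pickle.load(open("w2.pkl","rb"))
def seg(im,x0,x1,y0,y1):
    c=cv2.cvtColor(im[y0:y1,x0:x1],cv2.COLOR_RGB2HSV);k=cv2.inRange(c,(80,100,30),(98,255,255))
    n,l,st,ce=cv2.connectedComponentsWithStats(k);i=1+st[1:,4].argmax();u=cv2.minAreaRect(cv2.findNonZero((l==i).astype(np.uint8)));return ce[i]+[x0,y0],st[i],u
u,st,_=seg(w["color"],460,560,255,310);print(u,st,fish(w,u,.008))
from h import d,fit
for n,b in(("side",(370,415,290,330)),("scene",(180,230,265,305))):
    u,st,_=seg(d[n]["color"],*b);print(n,u,st,fit([[0,0,.008]],[(n,[0],[u])],[.6,-.1,0])[0])
# waypoint
s=ctrl.observe();R0=Ro.from_rotvec(s["orientation"]);p0=s["ee_pos"]
R1=Rt(-.025,np.radians(30));q=np.load("m2.npy")[:3]
p0=p0+[-.05,0,.12]
t=np.array([.495,-.134,.13])-R1.apply(q);print(t)
plan(t,R1,18,p0,R0);print("axis",R1.apply(np.load("m2.npy")[3:]))
N=18;W=np.degrees((R0.inv()*R1).as_rotvec())/N/4
S=sum(Ro.from_rotvec(np.radians(W*4)*k).as_matrix() for k in range(N));v=np.linalg.solve(S,R0.inv().apply(t-p0))/.06
print(path(p0,R0,v,W,N)[::4].round(3))
```

```text
[501.3533 278.1973] [ 18  15  49  18 583] [ 0.6212 -0.1373  0.008 ]
side [392.4568 309.7058] [  8   8  30  24 486] [ 0.6232 -0.1377  0.    ]
scene [205.3588 284.4224] [ 11   9  29  22 393] [ 0.6268 -0.1379  0.    ]
[ 0.4454 -0.1339  0.1621]
N 18 shift [0.004 0.205 0.107] turn [-0.001 -0.624 -0.001] total deg [ -0.1 -44.9  -0.1]
axis [0.0011 0.0009 1.    ]
[[ 0.378 -0.341  0.249]
 [ 0.388 -0.292  0.225]
 [ 0.401 -0.243  0.203]
 [ 0.419 -0.195  0.183]
 [ 0.44  -0.146  0.166]]
```

Emit:
{"name": "move_arm", "arguments": {
  "moves": [
    [[0.05,0,-0.2],[0,0,0],0.8],
    [[0.05,0,-0.39],[0,0,0],0.8],
    [[0.05,0,-0.39],[0,0,0],0.8],
    [[0.05,0,-0.39],[0,0,0],0.8],
    [[0.05,0,-0.39],[0,0,0],0.8],
    [[0.05,0,-0.39],[0,0,0],0.8],
    [[0,0,0],[0,0,0],0.8]
  ]
}}

```text
t: 17.27
ee_pos: [0.3747, -0.352, 0.2566]
orientation: [0.04, 2.878, -0.008]
ft_force: [-0.1, -0.3, -1.9]
width: 0.0438
grip_force: 46.0
```

Emit:
{"name": "move_arm", "arguments": {
  "moves": [
    [[0,0.2,0.11],[0,-0.62,0],0.8],
    [[0,0.2,0.11],[0,-0.62,0],0.8],
    [[0,0.2,0.11],[0,-0.62,0],0.8],
    [[0,0.2,0.11],[0,-0.62,0],0.8],
    [[0,0.2,0.11],[0,-0.62,0],0.8],
    [[0,0.2,0.11],[0,-0.62,0],0.8],
    [[0,0.2,0.11],[0,-0.62,0],0.8],
    [[0,0.2,0.11],[0,-0.62,0],0.8],
    [[0,0.2,0.11],[0,-0.62,0],0.8],
    [[0,0.2,0.11],[0,-0.62,0],0.8],
    [[0,0.2,0.11],[0,-0.62,0],0.8],
    [[0,0.2,0.11],[0,-0.62,0],0.8],
    [[0,0.2,0.11],[0,-0.62,0],0.8],
    [[0,0.2,0.11],[0,-0.62,0],0.8],
    [[0,0.2,0.11],[0,-0.62,0],0.8],
    [[0,0.2,0.11],[0,-0.62,0],0.8],
    [[0,0.2,0.11],[0,-0.62,0],0.8],
    [[0,0.2,0.11],[0,-0.62,0],0.8],
    [[0,0,0],[0,0,0],0.8],
    [[0,0,0],[0,0,0],0.8]
  ]
}}

```text
t: 19.77
ee_pos: [0.4486, -0.1371, 0.1605]
orientation: [0.029, 2.102, -0.015]
ft_force: [0.9, -0.6, -1.6]
width: 0.044
grip_force: 46.1
```

Run:
```python
from pl import *
import pickle,cv2
np.set_printoptions(precision=4,suppress=True)
q=np.load("m2.npy");s=ctrl.observe();R0=Ro.from_rotvec(s["orientation"])
print("mid",s["ee_pos"]+R0.apply(q[:3]),"axis",R0.apply(q[3:]),s["joint_pos"],s["t"])
R1=Rt(-.025,np.radians(30))
f=np.array([np.cos(-.025),np.sin(-.025),0]);m=np.array([.6235,-.1376,.0615])
A=m-.13*f+[0,0,.012]; B=m+[0,0,.012]
tA=A-R1.apply(q[:3]);tB=B-R1.apply(q[:3]);print(tA,tB,m-R1.apply(q[:3]))
plan(tA,R1,6);plan(tB,R1,8,tA,R1);plan(tB+[0,0,-.012],R1,1,tB,R1)
w=ctrl.get_image("wrist");a=ctrl.get_image("side");pickle.dump((w,a),open("w4.pkl","wb"))
A=cv2.resize(a["color"][180:400,250:543,::-1],(400,300),interpolation=cv2.INTER_CUBIC)
B=cv2.resize(w["color"][:,:,::-1],(400,300))
cv2.imwrite("pics/w4.png",cv2.convertScaleAbs(np.hstack([B,A]),alpha=1.4,beta=10))
```

```text
mid [ 0.498  -0.1373  0.128 ] axis [ 0.009  -0.0006  1.    ] [-0.75   -0.9757 -1.1965  0.4446  0.6076 -0.4197] 19.775
[ 0.4439 -0.1342  0.1056] [ 0.5739 -0.1375  0.1056] [ 0.5739 -0.1375  0.0936]
N 6 shift [0.138 0.008 0.065] turn [-0.002 -0.019 -0.005] total deg [-0.1 -0.5 -0.1]
N 8 shift [-0.135  0.     0.235] turn [0. 0. 0.] total deg [0. 0. 0.]
N 1 shift [0.173 0.    0.1  ] turn [0. 0. 0.] total deg [0. 0. 0.]
```

View pics/w4.png

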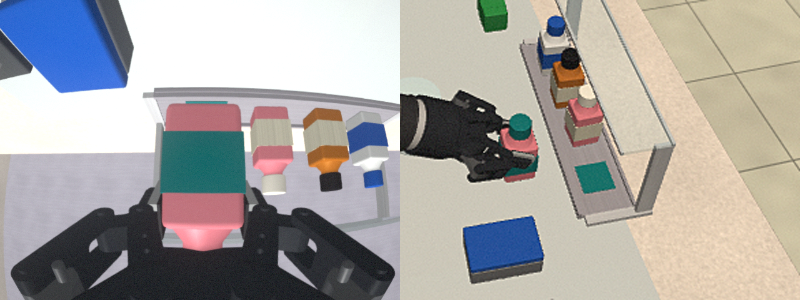

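The wrist panel shows the bottle upright and held. The side panel shows it in front of the free mark, with the row untouched. Joints 2 and 3 are close to their folded limit, so I'll go forward while lowering.

Run:
```python
from pl import *
q=np.load("m2.npy");R1=Rt(-.025,np.radians(30))
f=np.array([np.cos(-.025),np.sin(-.025),0]);m=np.array([.6235,-.1376,.0615])
t=m-.065*f+[0,0,.012]-R1.apply(q[:3]);plan(t,R1,8)
```

```text
N 8 shift [0.039 0.007 0.167] turn [-0.004 -0.011 -0.003] total deg [-0.1 -0.4 -0.1]
```

Emit:
{"name": "move_arm", "arguments": {
  "moves": [
    [[0.04,0.01,0.17],[0,-0.01,0],0.8],
    [[0.04,0.01,0.17],[0,-0.01,0],0.8],
    [[0.04,0.01,0.17],[0,-0.01,0],0.8],
    [[0.04,0.01,0.17],[0,-0.01,0],0.8],
    [[0.04,0.01,0.17],[0,-0.01,0],0.8],
    [[0.04,0,0.17],[0,-0.01,0],0.8],
    [[0.04,0,0.17],[0,-0.01,0],0.8],
    [[0.04,0,0.16],[0,-0.01,0],0.8],
    [[0,0,0],[0,0,0],0.8],
    [[0,0,0],[0,0,0],0.8]
  ]
}}

```text
t: 21.12
ee_pos: [0.5094, -0.1362, 0.1044]
orientation: [0.029, 2.095, -0.016]
ft_force: [0.5, 1.0, -0.7]
width: 0.0435
grip_force: 46.1
```

Run:
```python
from pl import *
np.set_printoptions(precision=4,suppress=True)
q=np.load("m2.npy");R1=Rt(-.025,np.radians(30));s=ctrl.observe();R0=Ro.from_rotvec(s["orientation"])
print("mid",s["ee_pos"]+R0.apply(q[:3]),"axis",R0.apply(q[3:]),s["joint_pos"],s["ft_force"])
m=np.array([.6235,-.1376,.0615])
plan(m+[0,0,.011]-R1.apply(q[:3]),R1,5)
```

```text
mid [ 0.559  -0.1365  0.0722] axis [0.0018 0.0002 1.    ] [-0.6176 -0.5528 -1.1485  0.0126  0.5031 -0.3231] [ 0.4955  0.9522 -0.741 ]
N 5 shift [-0.108  0.002  0.186] turn [-0.005 -0.002 -0.005] total deg [-0.1 -0.  -0.1]
```

Emit:
{"name": "move_arm", "arguments": {
  "moves": [
    [[-0.11,0,0.19],[0,0,0],0.8],
    [[-0.11,0,0.19],[0,0,0],0.8],
    [[-0.11,0,0.19],[0,0,0],0.8],
    [[-0.11,0,0.18],[0,0,0],0.8],
    [[-0.1,0,0.18],[0,0,0],0.8],
    [[0,0,0],[0,0,0],0.8],
    [[0,0,0],[0,0,0],0.8]
  ]
}}

```text
t: 22.0
ee_pos: [0.5735, -0.1376, 0.1042]
orientation: [0.029, 2.095, -0.015]
ft_force: [-0.8, -0.5, -0.9]
width: 0.0435
grip_force: 46.1
```

Run:
```python
from pl import *
np.set_printoptions(precision=4,suppress=True)
q=np.load("m2.npy");R1=Rt(-.025,np.radians(30));s=ctrl.observe();R0=Ro.from_rotvec(s["orientation"])
print("mid",s["ee_pos"]+R0.apply(q[:3]),"axis",R0.apply(q[3:]),s["joint_pos"],s["ft_force"])
m=np.array([.6235,-.1376,.0615])
plan(m+[0,0,.001]-R1.apply(q[:3]),R1,3)
```

```text
mid [ 0.6231 -0.1378  0.0721] axis [0.0019 0.0001 1.    ] [-0.5222 -0.2999 -0.9995 -0.1178  0.4243 -0.2635] [-0.8444 -0.461  -0.855 ]
N 3 shift [0.045 0.001 0.029] turn [-0.006 -0.004 -0.008] total deg [-0.1 -0.  -0.1]
```

Emit:
{"name": "move_arm", "arguments": {
  "moves": [
    [[0.05,0,0.03],[0,0,0],0.8],
    [[0.04,0,0.03],[0,0,0],0.8],
    [[0.04,0,0.03],[0,0,0],0.8],
    [[0,0,0],[0,0,0],0.8],
    [[0,0,0],[0,0,0],0.8]
  ]
}}

```text
t: 22.62
ee_pos: [0.5745, -0.1375, 0.0945]
orientation: [0.029, 2.095, -0.015]
ft_force: [0.4, 0.0, -0.9]
width: 0.0435
grip_force: 46.1
```

Emit:
{"name": "move_arm", "arguments": {
  "moves": [
    [[0.015,0,0.008],[0,0,0],0.8],
    [[0,0,0],[0,0,0],0.8]
  ]
}}

```text
t: 22.88
ee_pos: [0.5746, -0.1375, 0.0937]
orientation: [0.028, 2.095, -0.015]
ft_force: [-0.3, 0.3, -1.0]
width: 0.0435
grip_force: 46.1
```

Emit:
{"name": "move_arm", "arguments": {
  "moves": [
    [[0.015,0,0.008],[0,0,0],0.8],
    [[0,0,0],[0,0,0],0.8]
  ]
}}

```text
t: 23.12
ee_pos: [0.575, -0.1376, 0.0935]
orientation: [0.028, 2.093, -0.016]
ft_force: [-0.6, 0.5, 0.2]
width: 0.0436
grip_force: 46.5
```

Emit:
{"name": "move_arm", "arguments": {
  "moves": [
    [[0,0,0],[0,0,0],0.42],
    [[0,0,0],[0,0,0],0.36],
    [[0,0,0],[0,0,0],0.3],
    [[0,0,0],[0,0,0],0.3],
    [[0,0,0],[0,0,0],0.3]
  ]
}}

```text
t: 23.75
ee_pos: [0.5745, -0.1375, 0.0925]
orientation: [0.029, 2.095, -0.015]
ft_force: [0.0, -0.0, 0.3]
width: 0.0597
grip_force: 0.0
```

Emit:
{"name": "move_arm", "arguments": {
  "moves": [
    [[0,0,-0.15],[0,0,0],0.3],
    [[0,0,-0.25],[0,0,0],0.3],
    [[0,0,-0.3],[0,0,0],0.3],
    [[0,0,-0.3],[0,0,0],0.3],
    [[0,0,-0.3],[0,0,0],0.3],
    [[0,0,-0.2],[0,0,0],0.3],
    [[0,0,0],[0,0,0],0.3],
    [[0,0,0],[0,0,0],0.3]
  ]
}}

```text
t: 24.75
ee_pos: [0.4968, -0.1355, 0.1376]
orientation: [0.029, 2.095, -0.016]
ft_force: [0.6, 0.0, 0.8]
width: 0.0597
grip_force: 0.0
```

Run:
```python
from pl import *
import cv2
s=ctrl.observe();print(s["joint_pos"],s["ft_force"])
w=ctrl.get_image("wrist");a=ctrl.get_image("side");c=ctrl.get_image("scene")
f=lambda i,x,y,k:cv2.resize(i["color"][y:y+int(300/k),x:x+int(400/k),::-1],(400,300),interpolation=cv2.INTER_CUBIC)
im=np.vstack([np.hstack([f(a,320,180,2.5),f(c,130,200,2)]),np.hstack([cv2.resize(w["color"][:,:,::-1],(400,300)),cv2.resize(a["color"][:,:,::-1],(400,300))])])
cv2.imwrite("pics/w5.png",cv2.convertScaleAbs(im,alpha=1.4,beta=10))
```

```text
[-0.63966481 -0.7004981  -1.14557733  0.17016056  0.52140526 -0.33782167] [0.56524623 0.02122419 0.83465569]
```

View pics/w5.png

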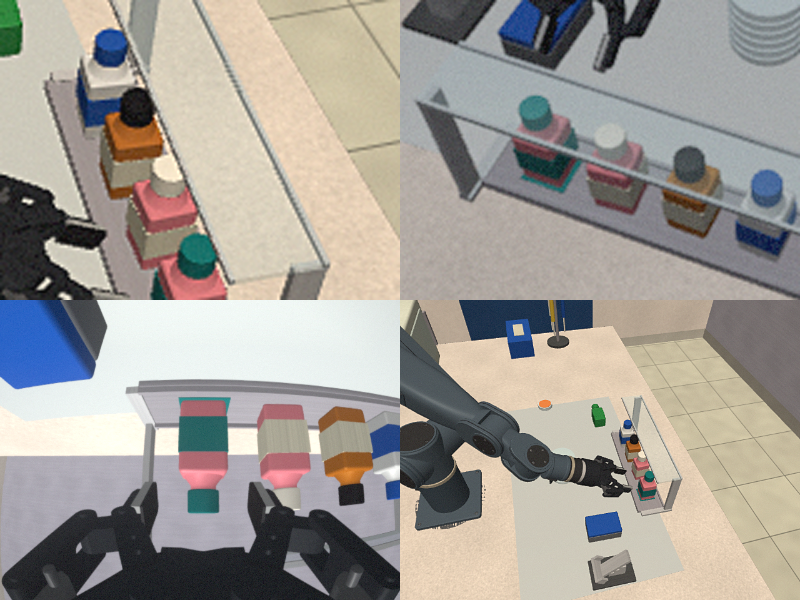

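The bottle stands upright and centred on the teal mark (wrist panel (203,400), scene panel (545,180)). The row and bystanders are undisturbed and the gripper is clear.

```bash
python3 -c "
from rig import ctrl
print(ctrl.job_done())"
```

```text
the job is handed in; nothing more can be done
None
```

The bottle was laid on the sloped rest, re-gripped there, and now stands upright, cap up, on the teal mark, let go with the gripper clear; the job is handed in (about 25 s on the robot's clock) and the last pictures show the other bottles, dishes and tip box in place, though no verdict was returned.

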